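# Pack the candle tray and block the gap

### The arm

A 7-joint arm with a two-finger parallel gripper is mounted at the origin on a cart in front of the work surface, level with it; the furniture and walls round the work are solid. World frame = base frame: x ahead of the robot, y to its left, z up, the work surface at z = 0. Lengths are in m, angles in rad, forces in N, time in s.
With the tool pointing down it reaches from about 0.4 to 0.85 m from the base axis. Payload 4.5 kg.
Tool frame: the origin (TCP) lies midway between the tips of the shut fingers; the grasp point (between the pads) lies r.grip_point_offset behind it (r.grip_point_offset is the distance from the TCP to the grasp point, in m); z points along the fingers, y is the line along which they close (so a half turn about z gives the same grasp; the last joint's range is limited). The gripper opens to 88 mm and grips with 3 to 60 N. Pads are 18 mm wide; open, the fingers measure 123 mm over their backs; the gripper's body (75 mm by 187 mm) begins 45 mm behind the grasp point.
Start: joints at [-1.163, 0.689, -0.195, 1.565, 0.157, 0.902, -0.215], TCP at [0.228, 0.582, 0.239] pointing down, gripper open.
Joint ranges: [-3.01, 3.01], [-0.46, 2.08], [-1.47, 1.51], [0.13, 2.56], [-1, 4.14], [0.04, 2.09], [-2.66, 2.66]. Speed limits (rad/s): [2.57, 2.57, 3.14, 3.14, 3.14, 3.14, 3.14].

### API

Orientations are given as a unit quaternion [x, y, z, w].
In Python, from plant import r gives the robot as it stands.
- The arm moves only by the shell command python3 -m jog 'ROWS' [FORCE]. ROWS is JSON, a list of rows, each an object of numbers: "wx", "wy", "wz": the turn, a rotation vector about the world's x, y, z as a fraction of full scale; "dx", "dy", "dz": the shift along the world's x, y, z as a fraction of full scale; "hand": the closure, from 0 (fully open) to 1 (shut). In form: [{"wx": .., "wy": .., "wz": .., "dx": .., "dy": .., "dz": .., "hand": ..}, ...]. A call has 1 to 5 rows; each row shifts and turns the commanded pose from where the row before left it; what a row does not reach is not made up. Full scale, the value 1, is 0.25 m for a shift and 2 rad for a turn. A row lasts 1/12 s, in which the tool goes at most 41.7 mm and 7.16 degrees, less where a joint would pass 70% of its speed; a pose out of reach is approached as far as the arm can. A call with a number of a shift or a turn outside -1 to 1 is refused whole. A call with a gripper value outside its range is refused whole. The fingers move at their own pace and stop on an object; FORCE is the grip in N (left out, the last holds). Time passes only in rows, so rows that do not move let the fingers close. It gives the time, the measured TCP pose, the force, the opening and the grip force at its end, in the units of the state.
- r.get_state(): the state, without advancing time (a new reading comes with each control period).
- r.snapshot(name): name is "scene" or "side" or "wrist"; returns the picture (400x640x3 uint8, red, green, blue); there is no depth.
- r.camera_info(name): a dict with "mtx" (3x3 intrinsics, pixels), "k1" (the pictures are not rectified: a ray, as slopes to the right and down, at radius r is drawn at 1 + k1 r^2 times it, then the intrinsics apply), "R" (3x3) and "t" (3): a world point X has camera coordinates R X + t. Camera axes: x right, y down, z forward; pixel columns grow to the right and rows downward; lengths in m; the calibration is good to about 2 mm. A picture is of the moment at which its call begins: read the wrist's pose just before it. camera_info takes no time and is no camera call; for the wrist camera it gives the pose at the moment of the call.
- r.finish_job(): hands the job in; it is judged then, once.
Trained networks look in the newest picture that a camera, given by its name, has taken for a name from the list of things; names that differ only in an ending like _2 or _b are one class to them, and where a whole thing is asked for, a point or a joint stands for the part that bears it (a point fixed in the world has none). Each returns a list of dicts, best first, with "p" (0 to 1); they miss things now and then, are a little off and sometimes report something else, mostly with a low value. They report only what shows in the picture. A call takes as long as a camera call. They do not tell look-alikes from the thing itself.
- r.search_frame(camera, query): "bbox" ([left, top, right, bottom] in pixels, round what is visible of it).
- r.masks_of(camera, query): "region" (400x640 bool, what is visible of it) and "bbox" ([left, top, right, bottom] in pixels, round what is visible of it).
The state is a dict: "clock": time; "q": joint angles; "qd": joint speeds; "joint_torque": joint torques, N m; "tool_pos": TCP position; "eef_rot": TCP orientation; "contact_force": force on the tool from outside, world axes, zero at the start; "moment": the same for the moment, N m; "opening": opening from 0.0 (shut) to 1.0 (fully open); "finger_force": force on a finger pad.
Only numpy, scipy, OpenCV 4.12 (cv2) and the standard library are available. Lean on these libraries where they do the work, as an engineer would, in place of code of your own. Each camera call takes 0.05 s, during which the arm holds its last target. There are 200 camera calls.

### The job

Pack the candles from the desk into the walnut tray: the glass jar candle upright at one end of the long recess and one tealight flat in each of the two square recesses. Last of all, fill what is left of the long recess with the one wooden block that takes up the gap, the middle one of the three, standing flat beside the jar so that it cannot slide about. Leave the other two blocks, the beaker and the roll of tape where they are.

Things in the scene. Friction and masses are not known exactly. Their poses are not given: they have to be found in the camera images.
- candle_tray: Dark walnut board 172 (its x) x 158 (its y) x 18 mm, fixed to the desk. Origin: centre of its underside, z up. Cork-lined recesses 6 mm deep, floors 12 mm above the desk: a long one 80 mm (x) by 134 mm (y), centre at x +34, y 0 mm; two square ones 56 x 56 mm, centres at x -46, y +39 and x -46, y -39 mm.
- jar_candle: White wax candle low in a clear round glass, 62 mm across, 53 mm tall, 0.13 to 0.25 kg, standing upright. Origin: centre of its underside, z up.
- tealight_a: Tealight: white wax in a round silver foil cup, 39 mm across, cup 15 mm tall (19 mm with the wick). Origin: centre of its underside, z up. Identical to tealight_b.
- tealight_b: Tealight: white wax in a round silver foil cup, 39 mm across, cup 15 mm tall (19 mm with the wick). Origin: centre of its underside, z up. Identical to tealight_a.
- block_mid: Pale wooden block, the middle one of three: 54 mm (its x) x 60 mm (its y) x 40 mm tall, 80 g. Beside the 62 mm jar candle in the 134 mm long recess it fills the gap with 18 mm to spare in all. Origin: centre of its underside, z up.
- block_thin: Pale wooden block, the thinnest of three: 28 mm (its x) x 60 mm (its y) x 40 mm tall; too thin for the gap, stays where it is. Origin: centre of its underside, z up.
- block_long: Pale wooden block, the longest of three: 76 mm (its x) x 60 mm (its y) x 40 mm tall; too long for the gap, stays where it is. Origin: centre of its underside, z up.
- beaker: Empty white ceramic beaker, 52 mm across, 68 mm tall, looks a little like the jar candle; stays where it is. Origin: centre of its underside, z up.
- tape_roll: Roll of tan paper tape lying flat, a ring 43 mm across and 15 mm tall, about the size of a tealight; stays where it is. Origin: centre of its underside, z up.
There are look-alikes about, which are no part of the job. What is shaped like the jar_candle but pink or turquoise is not meant.

How it is judged:
By the outcome, as a careful person would: the job done as asked, in the order asked, and still so for the second after the job is handed in, with the robot touching nothing.
It also fails if it takes over 93 s, if anything falls off the work surface, if the arm or the gripper's body presses on something with over 40 N, if the wrist force passes 120 N, or if a joint passes its speed limit or range.

## Working session

There is one attempt and no reset: what is moved stays moved. The work goes in short steps, Python scripts to look and compute and a shell command to move; the robot and the scene stay as the last step left them, time stands still between calls to the robot, and variables do not carry over. Pictures are saved under pics/ and viewed, at most 14 in all, crops included, and the job is handed in when it is done.

```bash
ls; mkdir -p pics; python3 - <<'E'
from plant import r
import cv2,numpy as np
for n in("scene","side"):
    im=r.snapshot(n); cv2.imwrite(f"pics/{n}0.png",im[...,::-1])
    i=r.camera_info(n); print(n,i)
    for q in "candle_tray jar_candle tealight_a block_mid block_thin block_long beaker tape_roll".split():
        print(q,[(np.round(d['bbox']).astype(int).tolist(),round(d['p'],2)) for d in r.search_frame(n,q)])
print(r.get_state(),r.grip_point_offset)
E
```

```text
pics
scene {'mtx': array([[450.69989404,   0.        , 310.83267626],
       [  0.        , 450.69989404, 197.86587792],
       [  0.        ,   0.        ,   1.        ]]), 'k1': -0.13018847428783953, 'R': array([[-0.63733705, -0.77029193,  0.02125635],
       [-0.46886278,  0.36574937, -0.803987  ],
       [ 0.61153019, -0.52237701, -0.59426684]]), 't': array([0.40767145, 0.28052901, 1.15770594])}
candle_tray [([274, 201, 345, 252], 0.94), ([266, 184, 291, 204], 0.19)]
jar_candle [([379, 189, 394, 208], 0.87), ([350, 197, 367, 219], 0.64), ([404, 178, 420, 202], 0.59), ([341, 170, 356, 190], 0.56)]
tealight_a [([377, 174, 388, 185], 0.38)]
block_mid [([267, 182, 290, 206], 0.83), ([376, 184, 394, 209], 0.6)]
block_thin []
block_long [([264, 243, 292, 278], 0.74)]
beaker [([305, 162, 322, 184], 0.68)]
tape_roll [([341, 164, 355, 174], 0.46)]
side {'mtx': array([[465.85050942,   0.        , 311.22034998],
       [  0.        , 465.85050942, 193.13840133],
       [  0.        ,   0.        ,   1.        ]]), 'k1': -0.04627617708549792, 'R': array([[ 0.94002062, -0.34111376, -0.0016222
[... 647 characters left out ...]
, 'q': array([-1.16322864,  0.68906781, -0.19462054,  1.56527924,  0.1573254 ,
        0.90252004, -0.21506608]), 'qd': array([ 0.00136497, -0.0009832 ,  0.0004925 , -0.00114427,  0.0008495 ,
       -0.00116172, -0.00021405]), 'joint_torque': array([ 2.66532570e-04, -5.27493560e+01, -1.26724865e+00, -1.53746706e+01,
       -5.18938224e-02, -8.28457105e-04,  3.35100549e-05]), 'tool_pos': array([0.22818766, 0.58188974, 0.2387689 ]), 'eef_rot': array([1.85755981e-01, 9.82595905e-01, 5.59172026e-05, 9.44893232e-06]), 'contact_force': array([ 0.27038613,  0.10955522, -0.35901119]), 'moment': array([-0.02072164,  0.00690887, -0.01345831]), 'finger_force': 0.0, 'opening': 0.9996843168831955} 0.0187
```

```bash
python3 - <<'E'
import cv2
a=cv2.imread("pics/scene0.png")[140:300,240:450]; cv2.imwrite("pics/sc.png",cv2.resize(a,None,fx=3.7,fy=3.7,interpolation=cv2.INTER_CUBIC))
a=cv2.imread("pics/side0.png")[110:370,170:450]; cv2.imwrite("pics/sd.png",cv2.resize(a,None,fx=2.3,fy=2.3,interpolation=cv2.INTER_CUBIC))
E
```

```text
(no output)
```

View pics/sc.png

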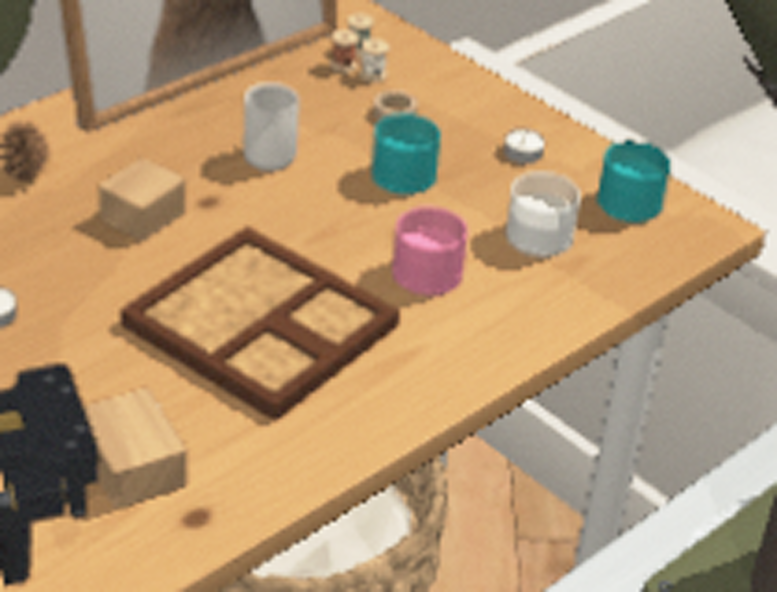

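View pics/sd.png

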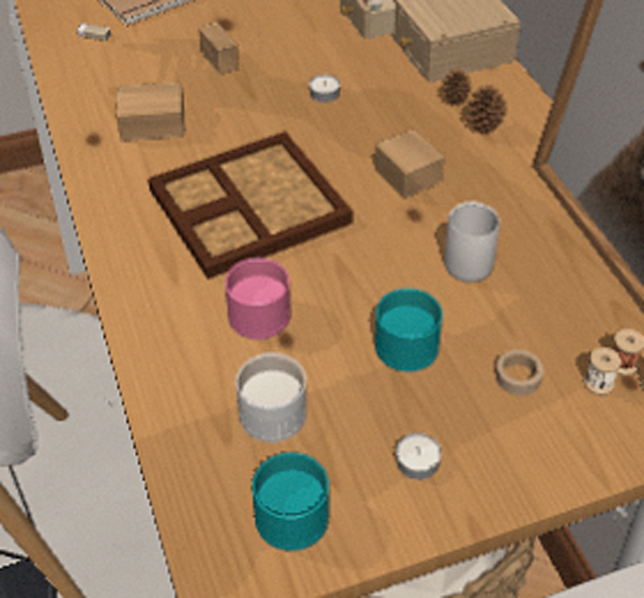

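```bash
cat > h.py <<'E'
from plant import r
import cv2,numpy as np
from scipy.optimize import least_squares
def proj(i,X):
    X=np.atleast_2d(X); D=np.array([i['k1'],0,0,0,0.])
    return cv2.projectPoints(X.astype(float),cv2.Rodrigues(i['R'])[0],np.array(i['t'],float),i['mtx'],D)[0][:,0]
def ray(i,uv,z):
    n=cv2.undistortPoints(np.array([[uv]],float),i['mtx'],np.array([i['k1'],0,0,0,0.]),None,None,None,(3,50,1e-10))[0,0] if False else cv2.undistortPoints(np.array([[uv]],float),i['mtx'],np.array([i['k1'],0,0,0,0.]))[0,0]
    R=np.array(i['R']);c=-R.T@np.array(i['t']); d=R.T@np.array([n[0],n[1],1]); return c+d*(z-c[2])/d[2]
def cyl(x,y,rad,h,z0=0):
    a=np.linspace(0,6.283,40); return np.concatenate([np.c_[x+rad*np.cos(a),y+rad*np.sin(a),0*a+z] for z in(z0,z0+h)])
def fitcyl(obs,rad,h,z0=0,g=None):
    # obs: list of (info,bbox)
    def f(p):
        o=[]
        for i,b in obs:
            P=proj(i,cyl(p[0],p[1],rad,h,z0)); o+=list(np.r_[P.min(0),P.max(0)]-np.array(b,float))
        return o
    i,b=obs[0]; g=ray(i,((b[0]+b[2])/2,(b[1]+b[3])/2),z0+h/2)[:2]
    s=least_squares(f,g); return s.x,np.abs(s.fun).max()
E
python3 - <<'E'
from h import *
S,C=r.camera_info("side"),r.camera_info("scene")
f=lambda x,y:(170+x/2.3,110+y/2.3)
g=lambda x,y:(240+x/3.7,140+y/3.7)
print("tray side",[ray(S,f(*p),.018)[:2].round(3) for p in((150,182),(286,135),(352,213),(210,272))])
print("tray scene",[ray(C,g(*p),.018)[:2].round(3) for p in((277,408),(122,314),(248,228),(399,316))])
print("jar",ray(S,f(272,397),.026).round(3),ray(C,g(543,214),.026).round(3))
print("teal1",ray(S,f(418,455),.008).round(3),ray(C,g(523,146),.008).round(3))
print("teal2",ray(S,f(324,87),.008).round(3),ray(C,g(0,306),.008).round(3))
print("mid",[ray(S,f(*p),.04)[:2].round(3) for p in((373,156),(412,132),(443,158),(405,184))])
print("mid c",[ray(C,g(*p),.04)[:2].round(3) for p in((100,193),(146,160),(185,188),(143,212))])
for n,p in dict(pink=(259,298),turq1=(408,329),turq2=(291,500),beaker=(471,241),tape=(519,371),long=(150,110),thin=(218,47)).items(): print(n,ray(S,f(*p),.026).round(3))
i=r.camera_info("wrist"); st=r.get_state()
R=np.array(i['R']);print(i['mtx'],i['k1'],"cam",(-R.T@i['t'])-st['tool_pos'],"axes",R.round(2))
im=r.snapshot("wrist");cv2.imwrite("pics/w0.png",im[...,::-1])
E
```

```text
tray side [array([0.401, 0.179]), array([0.568, 0.205]), array([0.593, 0.056]), array([0.427, 0.023])]
tray scene [array([0.394, 0.189]), array([0.56 , 0.217]), array([0.588, 0.06 ]), array([0.416, 0.038])]
jar [ 0.436 -0.152  0.026] [ 0.433 -0.155  0.026]
teal1 [ 0.54  -0.242  0.008] [ 0.536 -0.242  0.008]
teal2 [0.646 0.291 0.008] [0.642 0.284 0.008]
mid [array([0.638, 0.112]), array([0.696, 0.136]), array([0.709, 0.082]), array([0.653, 0.057])]
mid c [array([0.686, 0.149]), array([0.702, 0.087]), array([0.646, 0.085]), array([0.64 , 0.136])]
pink [ 0.461 -0.034  0.026]
turq1 [ 0.581 -0.12   0.026]
turq2 [ 0.419 -0.257  0.026]
beaker [ 0.689 -0.034  0.026]
tape [ 0.657 -0.202  0.026]
long [0.429 0.296 0.026]
thin [0.54  0.395 0.026]
[[347.12664774   0.         315.93009166]
 [  0.         347.12664774 197.67399551]
 [  0.           0.           1.        ]] -0.02588846025972706 cam [-0.06947434  0.02793462  0.14565797] axes [[ 0.37  0.93 -0.  ]
 [ 0.89 -0.35  0.29]
 [ 0.27 -0.11 -0.96]]
```

View pics/w0.png

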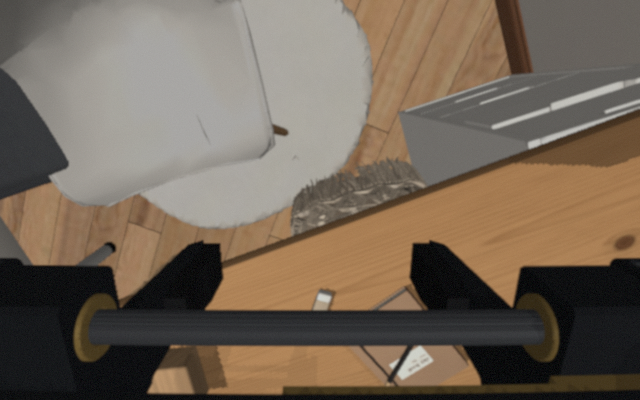

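The real jar is the white waxed clear glass: side px (288,283), scene px (387,198). Lookalikes are pink (side 283,240), turquoise (347,253) and (296,327), and the beaker (375,215). For the tealights at side px (352,308) and (311,148), the lookalike is the tape roll (396,271). The middle block is at (348,180); the long one is at (235,158) and the thin one at (265,130). I'll survey the tray with the wrist camera first.

```bash
A='[{"dx":0.08,"dy":-0.138,"dz":0.015,"wz":-0.0327},{"dx":0.08,"dy":-0.138,"dz":0.015,"wz":-0.0327}]' ; true
python3 -m jog '[{"dx":0.08,"dy":-0.138,"dz":0.015,"wz":-0.0327},{"dx":0.08,"dy":-0.138,"dz":0.015,"wz":-0.0327},{"dx":0.08,"dy":-0.138,"dz":0.015,"wz":-0.0327},{"dx":0.08,"dy":-0.138,"dz":0.015,"wz":-0.0327}]' 
python3 -m jog '[{"dx":0.08,"dy":-0.138,"dz":0.015,"wz":-0.0327},{"dx":0.08,"dy":-0.138,"dz":0.015,"wz":-0.0327},{"dx":0.08,"dy":-0.138,"dz":0.015,"wz":-0.0327},{"dx":0.08,"dy":-0.138,"dz":0.015,"wz":-0.0327}]' 
python3 -m jog '[{"dx":0.08,"dy":-0.138,"dz":0.015,"wz":-0.0327},{"dx":0.08,"dy":-0.138,"dz":0.015,"wz":-0.0327},{"dx":0.08,"dy":-0.138,"dz":0.015,"wz":-0.0327},{"dx":0.08,"dy":-0.138,"dz":0.015,"wz":-0.0327}]' 
python3 -m jog '[{"dx":0.08,"dy":-0.138,"dz":0.015,"wz":-0.0327},{"dx":0.08,"dy":-0.138,"dz":0.015,"wz":-0.0327},{"dx":0.08,"dy":-0.138,"dz":0.015,"wz":-0.0327},{"dx":0.08,"dy":-0.138,"dz":0.015,"wz":-0.0327},{"dx":0}]' 
python3 - <<'E'
from h import *
import pickle
i=r.camera_info("wrist");im=r.snapshot("wrist");cv2.imwrite("pics/w1.png",im[...,::-1]);pickle.dump(i,open("w1.pkl","wb"))
for q in "candle_tray block_mid tealight_a".split():
    print(q,[(np.round(d['bbox']).astype(int).tolist(),round(d['p'],2)) for d in r.search_frame("wrist",q)])
E
```

```text
candle_tray []
block_mid []
tealight_a []invalid input
invalid input
invalid input
invalid input
```

View pics/w1.png

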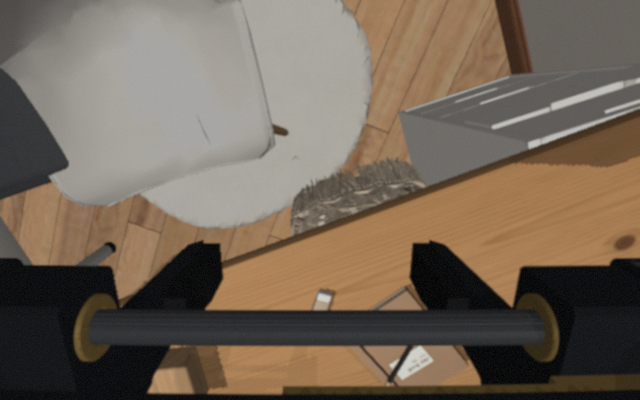

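The moves were refused, probably because each row needs all its fields. I'll try complete rows.

```bash

python3 -m jog '[{"wx":0,"wy":0,"wz":-0.0327,"dx":0.08,"dy":-0.138,"dz":0.015,"hand":0},{"wx":0,"wy":0,"wz":-0.0327,"dx":0.08,"dy":-0.138,"dz":0.015,"hand":0},{"wx":0,"wy":0,"wz":-0.0327,"dx":0.08,"dy":-0.138,"dz":0.015,"hand":0},{"wx":0,"wy":0,"wz":-0.0327,"dx":0.08,"dy":-0.138,"dz":0.015,"hand":0}]'
```

```text
clock: 1.48
tool_pos: [0.3088, 0.4423, 0.2539]
eef_rot: [0.314, 0.95, 0.0, 0.0]
contact_force: [1.2, 0.0, -0.8]
opening: 0.997
finger_force: 0.0
```

```bash

python3 -m jog '[{"wx":0,"wy":0,"wz":-0.0327,"dx":0.08,"dy":-0.138,"dz":0.015,"hand":0},{"wx":0,"wy":0,"wz":-0.0327,"dx":0.08,"dy":-0.138,"dz":0.015,"hand":0},{"wx":0,"wy":0,"wz":-0.0327,"dx":0.08,"dy":-0.138,"dz":0.015,"hand":0},{"wx":0,"wy":0,"wz":-0.0327,"dx":0.08,"dy":-0.138,"dz":0.015,"hand":0}]' >/dev/null
python3 -m jog '[{"wx":0,"wy":0,"wz":-0.0327,"dx":0.08,"dy":-0.138,"dz":0.015,"hand":0},{"wx":0,"wy":0,"wz":-0.0327,"dx":0.08,"dy":-0.138,"dz":0.015,"hand":0},{"wx":0,"wy":0,"wz":-0.0327,"dx":0.08,"dy":-0.138,"dz":0.015,"hand":0},{"wx":0,"wy":0,"wz":-0.0327,"dx":0.08,"dy":-0.138,"dz":0.015,"hand":0}]'>/dev/null
python3 -m jog '[{"wx":0,"wy":0,"wz":-0.0327,"dx":0.08,"dy":-0.138,"dz":0.015,"hand":0},{"wx":0,"wy":0,"wz":-0.0327,"dx":0.08,"dy":-0.138,"dz":0.015,"hand":0},{"wx":0,"wy":0,"wz":-0.0327,"dx":0.08,"dy":-0.138,"dz":0.015,"hand":0},{"wx":0,"wy":0,"wz":-0.0327,"dx":0.08,"dy":-0.138,"dz":0.015,"hand":0},{"wx":0,"wy":0,"wz":0,"dx":0,"dy":0,"dz":0,"hand":0}]'
python3 - <<'E'
from h import *
import pickle
i=r.camera_info("wrist");im=r.snapshot("wrist");cv2.imwrite("pics/w2.png",im[...,::-1]);pickle.dump(i,open("w2.pkl","wb"))
for q in "candle_tray block_mid tealight_a".split():
    print(q,[(np.round(d['bbox']).astype(int).tolist(),round(d['p'],2)) for d in r.search_frame("wrist",q)])
for q in "candle_tray block_mid".split():
    for k,d in enumerate(r.masks_of("wrist",q)):
        c=max(cv2.findContours(d['region'].astype(np.uint8),0,2)[0],key=cv2.contourArea)
        print(q,d['p'],[ray(i,p,.018 if 'tray' in q else .04)[:2].round(4) for p in cv2.boxPoints(cv2.minAreaRect(c))])
E
```

```text
clock: 2.57
tool_pos: [0.5521, 0.0201, 0.2998]
eef_rot: [0.658, 0.753, -0.0, 0.004]
contact_force: [0.1, -0.9, 0.3]
opening: 0.997
finger_force: 0.0
candle_tray [([197, 1, 353, 131], 0.98)]
block_mid [([405, 64, 464, 123], 0.69)]
tealight_a [([384, 192, 438, 247], 0.26)]
candle_tray 0.57 [array([0.4021, 0.1742]), array([0.5717, 0.1969]), array([0.5951, 0.0566]), array([0.4082, 0.0314])]
block_mid 0.65 [array([0.6373, 0.1362]), array([0.6976, 0.1448]), array([0.7129, 0.0856]), array([0.6498, 0.0768])]
```

View pics/w2.png

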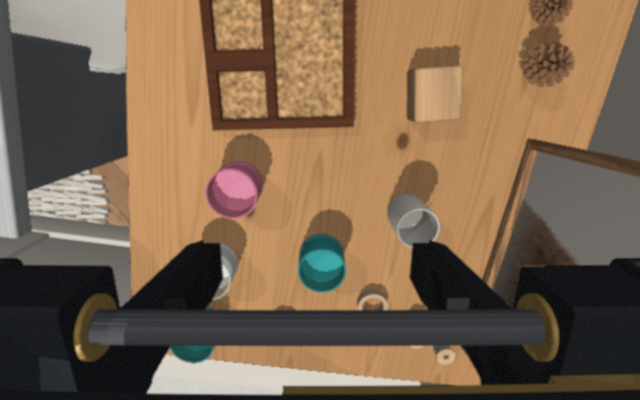

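The wrist picture shows the tray top-centre (corners about (215,129) and (355,124)), the mid block at (438,93), pink at (234,190), turquoise at (322,262), the beaker at (413,220), and the white-wax jar partly hidden at (225,275). Next I'll fit the tray and block edges in all three views, and fit the jar and tealights from their boxes.

```bash
cat > fit.py <<'E'
from h import *
def rect(cx,cy,w,h,z,n=30):
    t=np.linspace(-.5,.5,n); o=np.full(n,.5)
    P=np.concatenate([np.c_[t,o],np.c_[t,-o],np.c_[o,t],np.c_[-o,t]]); return np.c_[P[:,0]*w+cx,P[:,1]*h+cy,0*P[:,0]+z]
TRAY=np.concatenate([rect(0,0,.172,.158,.018),rect(.034,0,.08,.134,.018),rect(-.046,.039,.056,.056,.018),rect(-.046,-.039,.056,.056,.018)])
BLOCK=rect(0,0,.054,.060,.04)
def place(M,p):
    c,s=np.cos(p[2]),np.sin(p[2]); return np.c_[p[0]+c*M[:,0]-s*M[:,1],p[1]+s*M[:,0]+c*M[:,1],M[:,2]]
def fit(M,p0,views,cap=6):
    D=[]
    for i,im in views:
        g=cv2.GaussianBlur(im,(3,3),0); e=cv2.Canny(g,40,100); D.append((i,cv2.distanceTransform(255-e,cv2.DIST_L2,5)))
    def f(p):
        o=[]
        for i,d in D:
            q=proj(i,place(M,p)).astype(np.float32); v=cv2.remap(d,q[:,:1],q[:,1:],cv2.INTER_LINEAR,borderValue=0.)[:,0]
            o.append(np.minimum(v,cap))
        return np.concatenate(o)
    best=None
    for dx in np.arange(-.01,.011,.004):
        for dy in np.arange(-.01,.011,.004):
            for a in(-.1,-.05,0,.05,.1):
                p=np.array(p0)+[dx,dy,a]; c=(f(p)**2).sum()
                if best is None or c<best[0]: best=(c,p)
    s=least_squares(f,best[1],diff_step=1e-3,x_scale=[.01,.01,.1],loss='soft_l1'); return s.x,np.abs(s.fun).mean()
E
python3 - <<'E'
from fit import *
import pickle
W=(pickle.load(open("w2.pkl","rb")),cv2.imread("pics/w2.png"))
V={"wrist":W,"scene":(r.camera_info("scene"),cv2.imread("pics/scene0.png")),"side":(r.camera_info("side"),cv2.imread("pics/side0.png"))}
for n,M,p0 in(("tray",TRAY,[.495,.117,.133]),("block",BLOCK,[.674,.108,.2])):
    for k in V: print(n,k,*[np.round(x,4) for x in fit(M,p0,[V[k]])])
    print(n,*[np.round(x,4) for x in fit(M,p0,list(V.values()))])
S=V["side"][0]
print("jar",fitcyl([(S,[275,263,305,297]),(V["scene"][0],[379,189,394,208])],.031,.053),fitcyl([(S,[275,263,305,297])],.031,.053))
print("tl1",fitcyl([(S,[340,300,362,319]),(V["scene"][0],[377,174,388,185])],.0195,.015))
print("tl2",fitcyl([(S,[304,141,321,157])],.0195,.015))
E
```

```text
tray wrist [0.497  0.1263 0.1628] 0.8839
tray scene [0.4929 0.1272 0.1822] 0.7733
tray side [0.4959 0.1207 0.1465] 0.795
tray [0.4967 0.1261 0.1677] 0.928
block wrist [0.6785 0.1112 0.206 ] 1.3453
block scene [0.679  0.1105 0.296 ] 0.4885
block side [0.6799 0.1071 0.1474] 0.3134
block [0.6788 0.1104 0.1998] 0.796
jar (array([ 0.43960205, -0.14953725]), np.float64(4.957885322906009)) (array([ 0.44238222, -0.14698368]), np.float64(3.2028847469528046))
tl1 (array([ 0.53638003, -0.24484059]), np.float64(1.2962600652019773))
tl2 (array([0.64869363, 0.2848267 ]), np.float64(1.8614288006505433))
```

```bash

python3 -m jog '[{"wx":0,"wy":0,"wz":0,"dx":-0.05,"dy":-0.14,"dz":-0.025,"hand":0},{"wx":0,"wy":0,"wz":0,"dx":-0.05,"dy":-0.14,"dz":-0.025,"hand":0},{"wx":0,"wy":0,"wz":0,"dx":-0.05,"dy":-0.14,"dz":-0.025,"hand":0},{"wx":0,"wy":0,"wz":0,"dx":-0.05,"dy":-0.14,"dz":-0.025,"hand":0}]'>/dev/null
python3 -m jog '[{"wx":0,"wy":0,"wz":0,"dx":-0.05,"dy":-0.14,"dz":-0.025,"hand":0},{"wx":0,"wy":0,"wz":0,"dx":-0.05,"dy":-0.14,"dz":-0.025,"hand":0},{"wx":0,"wy":0,"wz":0,"dx":-0.05,"dy":-0.14,"dz":-0.025,"hand":0},{"wx":0,"wy":0,"wz":0,"dx":-0.05,"dy":-0.14,"dz":-0.025,"hand":0},{"wx":0,"wy":0,"wz":0,"dx":0,"dy":0,"dz":0,"hand":0}]'
python3 - <<'E'
from h import *
import pickle
i=r.camera_info("wrist");im=r.snapshot("wrist");cv2.imwrite("pics/w3.png",im[...,::-1]);pickle.dump(i,open("w3.pkl","wb"))
for q,rad,h in(("jar_candle",.031,.053),("tealight_a",.0195,.015)):
    for d in r.search_frame("wrist",q): print(q,np.round(d['bbox'],1),round(d['p'],2),fitcyl([(i,d['bbox'])],rad,h))
    for d in r.masks_of("wrist",q): print(q,'m',np.round(d['bbox'],1),round(d['p'],2),fitcyl([(i,d['bbox'])],rad,h))
E
```

```text
clock: 3.62
tool_pos: [0.4439, -0.2572, 0.2481]
eef_rot: [0.656, 0.755, -0.003, 0.0]
contact_force: [-0.1, -1.1, 1.1]
opening: 1.002
finger_force: 0.0
jar_candle [434.3   8.2 517.5  84.7] 0.79 (array([ 0.57951476, -0.1208299 ]), np.float64(1.6004262583927016))
jar_candle [256.4 132.2 319.9 196.3] 0.76 (array([ 0.41509202, -0.25840483]), np.float64(1.3221290068713643))
jar_candle [288.8  19.8 357.7  92.5] 0.66 (array([ 0.43473159, -0.15095438]), np.float64(0.6123589409883721))
jar_candle m [288.6  20.8 357.7  92.3] 0.93 (array([ 0.43469398, -0.15132944]), np.float64(0.7229139668822882))
jar_candle m [257.2 131.3 318.5 199.4] 0.93 (array([ 0.41494312, -0.2597081 ]), np.float64(0.7216137454881562))
jar_candle m [434.3   8.4 519.9  83. ] 0.93 (array([ 0.5806066 , -0.12006063]), np.float64(0.4303972819763544))
tealight_a [386.6 140.5 423.5 180.2] 0.57 (array([ 0.54153958, -0.24135581]), np.float64(1.5272638825151716))
tealight_a m [383.5 139.8 422.5 178.6] 0.67 (array([ 0.53898896, -0.24038362]), np.float64(1.075355543390117))
tealight_a m [502.5 108.8 548.4 150.9] 0.29 (array([ 0.66652388, -0.18871218]), np.float64(2.5543578931507227))
```

View pics/w3.png

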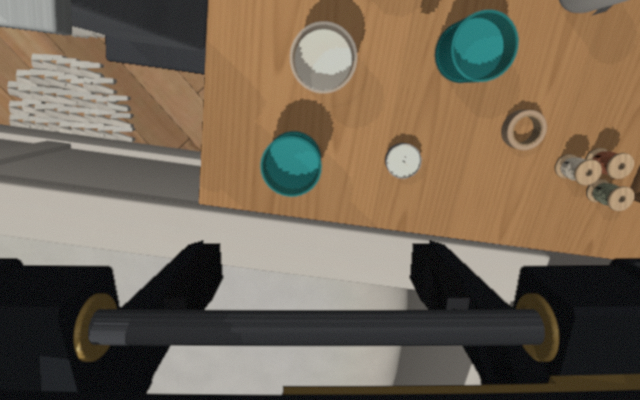

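The white-wax jar is the clear glass at px (323,57), and the wrist fit puts it at (0.435,-0.151), which matches the other views. Turquoise is at (292,163) and (477,45), the tealight at (403,160), and the tape at (524,128). I'll grasp the jar.

```bash

python3 -m jog '[{"wx":0,"wy":0,"wz":0,"dx":-0.0074,"dy":0.085,"dz":-0.12,"hand":0},{"wx":0,"wy":0,"wz":0,"dx":-0.0074,"dy":0.085,"dz":-0.12,"hand":0},{"wx":0,"wy":0,"wz":0,"dx":-0.0074,"dy":0.085,"dz":-0.12,"hand":0},{"wx":0,"wy":0,"wz":0,"dx":-0.0074,"dy":0.085,"dz":-0.12,"hand":0},{"wx":0,"wy":0,"wz":0.01,"dx":-0.0074,"dy":0.085,"dz":-0.12,"hand":0}]'
python3 -m jog '[{"wx":0,"wy":0,"wz":0,"dx":0,"dy":0,"dz":-0.08,"hand":0},{"wx":0,"wy":0,"wz":0,"dx":0,"dy":0,"dz":-0.08,"hand":0},{"wx":0,"wy":0,"wz":0,"dx":0,"dy":0,"dz":-0.08,"hand":0},{"wx":0,"wy":0,"wz":0,"dx":0,"dy":0,"dz":-0.08,"hand":0},{"wx":0,"wy":0,"wz":0,"dx":0,"dy":0,"dz":0,"hand":0}]'
python3 -m jog '[{"wx":0,"wy":0,"wz":0,"dx":0,"dy":0,"dz":0,"hand":1},{"wx":0,"wy":0,"wz":0,"dx":0,"dy":0,"dz":0,"hand":1},{"wx":0,"wy":0,"wz":0,"dx":0,"dy":0,"dz":0,"hand":1},{"wx":0,"wy":0,"wz":0,"dx":0,"dy":0,"dz":0,"hand":1},{"wx":0,"wy":0,"wz":0,"dx":0,"dy":0,"dz":0,"hand":1}]' 20
```

```text
clock: 4.28
tool_pos: [0.4399, -0.1409, 0.0981]
eef_rot: [0.643, 0.766, 0.001, 0.001]
contact_force: [0.4, 0.6, -0.4]
opening: 1.001
finger_force: 0.0
clock: 4.7
tool_pos: [0.4391, -0.1414, 0.0171]
eef_rot: [0.643, 0.766, -0.001, -0.004]
contact_force: [0.2, 0.9, -0.5]
opening: 0.998
finger_force: 0.0
clock: 5.12
tool_pos: [0.4402, -0.1442, 0.0205]
eef_rot: [0.644, 0.765, -0.0, -0.0]
contact_force: [-1.6, -0.3, 5.1]
opening: 0.685
finger_force: 20.0
```

```bash

python3 -m jog '[{"wx":0,"wy":0,"wz":0,"dx":0,"dy":0,"dz":0,"hand":0.1},{"wx":0,"wy":0,"wz":0,"dx":0,"dy":0,"dz":0,"hand":0.1},{"wx":0,"wy":0,"wz":0,"dx":0,"dy":0,"dz":0,"hand":0.1},{"wx":0,"wy":0,"wz":0,"dx":0,"dy":0,"dz":0,"hand":0.1}]'
python3 - <<'E'
from h import *
for k in range(2):
    print(r.get_state()['tool_pos']); 
i=r.camera_info("wrist");im=r.snapshot("wrist");cv2.imwrite("pics/w4.png",im[...,::-1]);print(r.get_state()['tool_pos'],r.get_state()['eef_rot'])
for d in r.masks_of("wrist","jar_candle"): print(np.round(d['bbox'],1),round(d['p'],2),fitcyl([(i,d['bbox'])],.031,.053))
E
```

```text
clock: 5.45
tool_pos: [0.4402, -0.1442, 0.0196]
eef_rot: [0.644, 0.765, -0.0, -0.001]
contact_force: [-0.6, -0.2, 0.3]
opening: 0.901
finger_force: 0.0
[ 0.44015403 -0.14424196  0.01957685]
[ 0.44015403 -0.14424196  0.01957685]
[ 0.44005699 -0.14423479  0.01950753] [ 6.44297371e-01  7.64774720e-01 -2.20109321e-04 -6.90680034e-04]
[532.  186.1 640.  270.1] 0.86 (array([ 0.54028689, -0.10516456]), np.float64(68.67132685582476))
[332.4   1.9 545.7  95.8] 0.85 (array([ 0.46459061, -0.05540663]), np.float64(69.84113203947977))
[237.3 201.4 399.1 383.6] 0.73 (array([ 0.44232873, -0.15102809]), np.float64(0.9590876980966527))
[200.1 369.2 283.9 392.2] 0.61 (array([ 0.42020628, -0.2092864 ]), np.float64(84.31033302514743))
```

View pics/w4.png

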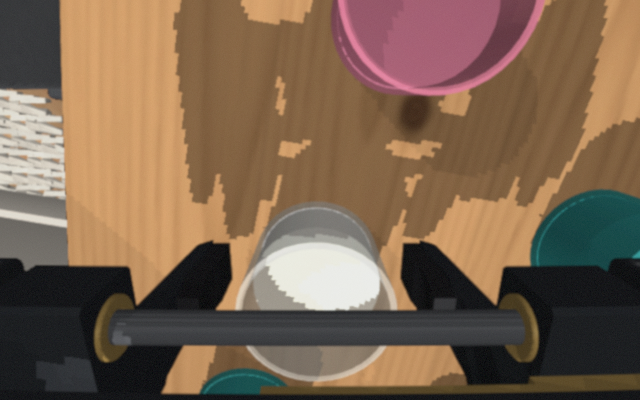

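The jar sits centred between the fingers, but about 7 mm toward -y. I'll shift and regrip, then lift.

```bash

python3 -m jog '[{"wx":0,"wy":0,"wz":0,"dx":0,"dy":-0.028,"dz":-0.01,"hand":0.1},{"wx":0,"wy":0,"wz":0,"dx":0,"dy":0,"dz":0,"hand":0.1},{"wx":0,"wy":0,"wz":0,"dx":0,"dy":0,"dz":0,"hand":1},{"wx":0,"wy":0,"wz":0,"dx":0,"dy":0,"dz":0,"hand":1},{"wx":0,"wy":0,"wz":0,"dx":0,"dy":0,"dz":0,"hand":1}]' 20
python3 -m jog '[{"wx":0,"wy":0,"wz":0,"dx":0,"dy":0,"dz":0,"hand":1},{"wx":0,"wy":0,"wz":0,"dx":0,"dy":0,"dz":0.1,"hand":1},{"wx":0,"wy":0,"wz":0,"dx":0,"dy":0,"dz":0.12,"hand":1},{"wx":0,"wy":0,"wz":0,"dx":0,"dy":0,"dz":0.12,"hand":1},{"wx":0,"wy":0,"wz":0,"dx":0,"dy":0,"dz":0.1,"hand":1}]'
```

```text
clock: 5.97
tool_pos: [0.4401, -0.1512, 0.017]
eef_rot: [0.644, 0.765, -0.0, -0.001]
contact_force: [2.0, -0.5, -0.3]
opening: 0.698
finger_force: 5.0
clock: 6.38
tool_pos: [0.4394, -0.1509, 0.1284]
eef_rot: [0.644, 0.765, -0.0, -0.001]
contact_force: [1.2, 0.7, -1.8]
opening: 0.692
finger_force: 20.0
```

```bash

python3 -m jog '[{"wx":0,"wy":0,"wz":0,"dx":0.045,"dy":0.11,"dz":0.05,"hand":1},{"wx":0,"wy":0,"wz":0,"dx":0.045,"dy":0.11,"dz":0.05,"hand":1},{"wx":0,"wy":0,"wz":0,"dx":0.045,"dy":0.11,"dz":0.05,"hand":1}]'>/dev/null
python3 -m jog '[{"wx":0,"wy":0,"wz":0,"dx":0.045,"dy":0.11,"dz":0.05,"hand":1},{"wx":0,"wy":0,"wz":0,"dx":0.045,"dy":0.11,"dz":0.05,"hand":1},{"wx":0,"wy":0,"wz":0,"dx":0.045,"dy":0.11,"dz":0.05,"hand":1},{"wx":0,"wy":0,"wz":0,"dx":0.045,"dy":0.11,"dz":0.05,"hand":1},{"wx":0,"wy":0,"wz":0,"dx":0,"dy":0,"dz":0,"hand":1}]'
python3 -m jog '[{"wx":0,"wy":0,"wz":0,"dx":0,"dy":0,"dz":0,"hand":1},{"wx":0,"wy":0,"wz":0,"dx":0,"dy":0,"dz":0,"hand":1}]'
python3 - <<'E'
from fit import *
i=r.camera_info("wrist");im=r.snapshot("wrist")[...,::-1].copy();print(r.get_state()['tool_pos'])
x,e=fit(TRAY,[.4967,.126,.165],[(i,im)]);print(x.round(4),e)
# sensitivity: drop hidden part
b,e2=fit(BLOCK,[.679,.110,.2],[(i,im)]);print(b.round(4),e2)
for M,p in((TRAY,x),(BLOCK,b)):
    for q in proj(i,place(M,p)): cv2.circle(im,tuple(int(v) for v in np.clip(q,-9,999)),1,(0,0,255),-1)
cv2.imwrite("pics/w5.png",im)
E
```

```text
clock: 7.05
tool_pos: [0.5218, 0.0496, 0.2162]
eef_rot: [0.64, 0.768, 0.004, -0.0]
contact_force: [-0.0, 0.9, -2.2]
opening: 0.696
finger_force: 20.0
clock: 7.22
tool_pos: [0.5174, 0.0407, 0.214]
eef_rot: [0.644, 0.765, -0.001, -0.001]
contact_force: [-1.3, 0.6, -2.3]
opening: 0.69
finger_force: 20.0
[0.51723346 0.03996962 0.21382297]
[0.4964 0.1271 0.1684] 1.1030284
[0.6783 0.1119 0.2118] 1.283929
```

View pics/w5.png

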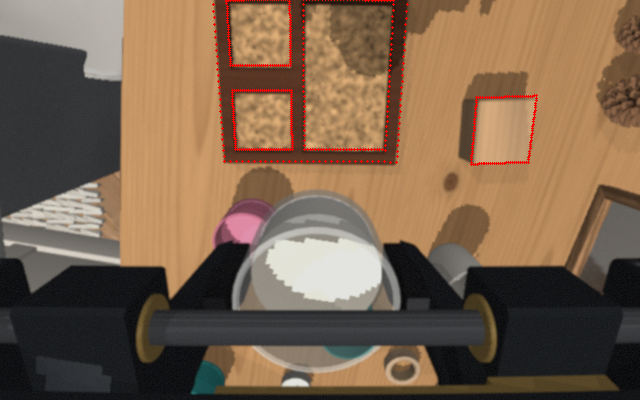

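The overlay matches the tray and the block tightly: tray pose (0.4964, 0.127, 0.168 rad). Next I'll place the jar at the -y end of the long recess.

```bash

python3 -m jog '[{"wx":0,"wy":0,"wz":0,"dx":0.024,"dy":0.083,"dz":0,"hand":1},{"wx":0,"wy":0,"wz":0,"dx":0.024,"dy":0.083,"dz":0,"hand":1},{"wx":0,"wy":0,"wz":0,"dx":0.024,"dy":0.083,"dz":0,"hand":1},{"wx":0,"wy":0,"wz":0,"dx":0,"dy":0,"dz":-0.14,"hand":1},{"wx":0,"wy":0,"wz":0,"dx":0,"dy":0,"dz":-0.14,"hand":1}]'>/dev/null
python3 -m jog '[{"wx":0,"wy":0,"wz":0,"dx":0,"dy":0,"dz":-0.14,"hand":1},{"wx":0,"wy":0,"wz":0,"dx":0,"dy":0,"dz":-0.1,"hand":1},{"wx":0,"wy":0,"wz":0,"dx":0,"dy":0,"dz":-0.08,"hand":1},{"wx":0,"wy":0,"wz":0,"dx":0,"dy":0,"dz":0,"hand":1},{"wx":0,"wy":0,"wz":0,"dx":0,"dy":0,"dz":0,"hand":1}]'
```

```text
clock: 8.1
tool_pos: [0.5355, 0.1018, 0.0636]
eef_rot: [0.645, 0.764, -0.002, -0.002]
contact_force: [0.1, 0.3, -1.5]
opening: 0.695
finger_force: 20.0
```

```bash

python3 -m jog '[{"wx":0,"wy":0,"wz":0,"dx":0,"dy":0,"dz":-0.08,"hand":1},{"wx":0,"wy":0,"wz":0,"dx":0,"dy":0,"dz":-0.04,"hand":1},{"wx":0,"wy":0,"wz":0,"dx":0,"dy":0,"dz":-0.012,"hand":1},{"wx":0,"wy":0,"wz":0,"dx":0,"dy":0,"dz":-0.004,"hand":1},{"wx":0,"wy":0,"wz":0,"dx":0,"dy":0,"dz":0,"hand":1}]'
python3 -m jog '[{"wx":0,"wy":0,"wz":0,"dx":0,"dy":0,"dz":0,"hand":1},{"wx":0,"wy":0,"wz":0,"dx":0,"dy":0,"dz":0,"hand":1}]'
```

```text
clock: 8.52
tool_pos: [0.537, 0.1034, 0.0312]
eef_rot: [0.644, 0.765, -0.0, -0.001]
contact_force: [0.0, 0.4, -1.4]
opening: 0.694
finger_force: 20.0
clock: 8.68
tool_pos: [0.5371, 0.1037, 0.0313]
eef_rot: [0.644, 0.765, 0.0, -0.0]
contact_force: [-0.5, 0.6, -2.7]
opening: 0.695
finger_force: 20.0
```

```bash

python3 -m jog '[{"wx":0,"wy":0,"wz":0,"dx":-0.004,"dy":-0.008,"dz":-0.006,"hand":1},{"wx":0,"wy":0,"wz":0,"dx":0,"dy":0,"dz":-0.004,"hand":1},{"wx":0,"wy":0,"wz":0,"dx":0,"dy":0,"dz":0,"hand":1},{"wx":0,"wy":0,"wz":0,"dx":0,"dy":0,"dz":0,"hand":1}]'
python3 -m jog '[{"wx":0,"wy":0,"wz":0,"dx":0,"dy":0,"dz":0,"hand":0},{"wx":0,"wy":0,"wz":0,"dx":0,"dy":0,"dz":0,"hand":0},{"wx":0,"wy":0,"wz":0,"dx":0,"dy":0,"dz":0,"hand":0},{"wx":0,"wy":0,"wz":0,"dx":0,"dy":0,"dz":0.1,"hand":0},{"wx":0,"wy":0,"wz":0,"dx":0,"dy":0,"dz":0.15,"hand":0}]'
python3 -m jog '[{"wx":0,"wy":0,"wz":0,"dx":0,"dy":0,"dz":0.15,"hand":0},{"wx":0,"wy":0,"wz":0,"dx":0,"dy":0,"dz":0.15,"hand":0},{"wx":0,"wy":0,"wz":0,"dx":0,"dy":-0.1,"dz":0.1,"hand":0},{"wx":0,"wy":0,"wz":0,"dx":0,"dy":-0.15,"dz":0,"hand":0},{"wx":0,"wy":0,"wz":0,"dx":0,"dy":0,"dz":0,"hand":0}]'
```

```text
clock: 9.02
tool_pos: [0.5358, 0.1013, 0.0289]
eef_rot: [0.644, 0.765, -0.0, -0.001]
contact_force: [-0.2, -0.4, 5.9]
opening: 0.693
finger_force: 20.0
clock: 9.43
tool_pos: [0.5333, 0.1012, 0.0884]
eef_rot: [0.644, 0.765, -0.003, -0.003]
contact_force: [0.7, 0.5, 0.6]
opening: 0.997
finger_force: 0.0
clock: 9.85
tool_pos: [0.5365, 0.0303, 0.1927]
eef_rot: [0.648, 0.762, -0.001, 0.003]
contact_force: [-0.7, -1.7, -1.1]
opening: 1.001
finger_force: 0.0
```

```bash

python3 -m jog '[{"wx":0,"wy":0,"wz":0,"dx":0,"dy":-0.147,"dz":-0.018,"hand":0},{"wx":0,"wy":0,"wz":0,"dx":0,"dy":-0.147,"dz":-0.018,"hand":0},{"wx":0,"wy":0,"wz":0,"dx":0,"dy":-0.147,"dz":-0.018,"hand":0},{"wx":0,"wy":0,"wz":0,"dx":0,"dy":-0.147,"dz":-0.018,"hand":0}]'>/dev/null
python3 -m jog '[{"wx":0,"wy":0,"wz":0,"dx":0,"dy":-0.147,"dz":-0.018,"hand":0},{"wx":0,"wy":0,"wz":0,"dx":0,"dy":-0.147,"dz":-0.018,"hand":0},{"wx":0,"wy":0,"wz":0,"dx":0,"dy":-0.147,"dz":-0.018,"hand":0},{"wx":0,"wy":0,"wz":0,"dx":0,"dy":-0.147,"dz":-0.018,"hand":0},{"wx":0,"wy":0,"wz":0,"dx":0,"dy":-0.147,"dz":-0.018,"hand":0}]'>/dev/null
python3 -m jog '[{"wx":0,"wy":0,"wz":0,"dx":0,"dy":0,"dz":0,"hand":0},{"wx":0,"wy":0,"wz":0,"dx":0,"dy":0,"dz":0,"hand":0},{"wx":0,"wy":0,"wz":0,"dx":0,"dy":0,"dz":0,"hand":0}]'
cat >> h.py <<'E'
def look(cam,q,rad,h,z0=0,save=None):
    i=r.camera_info(cam);im=r.snapshot(cam);print("tcp",r.get_state()['tool_pos'].round(4))
    if save: cv2.imwrite(save,im[...,::-1])
    for f in(r.search_frame,r.masks_of):
        for d in f(cam,q):
            x,e=fitcyl([(i,d['bbox'])],rad,h,z0); print(q,np.round(d['bbox']),round(d['p'],2),x.round(4),round(e,1))
E
python3 -c "
from h import *
look('wrist','tealight_a',.0195,.015,0,'pics/w6.png')"
```

```text
clock: 10.85
tool_pos: [0.5353, -0.2909, 0.1494]
eef_rot: [0.644, 0.765, -0.0, -0.002]
contact_force: [0.5, 1.0, -0.9]
opening: 1.001
finger_force: 0.0
tcp [ 0.5357 -0.2899  0.1496]
tealight_a [310. 102. 355. 154.] 0.83 [ 0.5397 -0.2408] 1.6
tealight_a [307. 104. 358. 154.] 0.95 [ 0.5397 -0.2417] 0.7
```

```bash

python3 -m jog '[{"wx":0,"wy":0,"wz":0,"dx":0.008,"dy":0.0972,"dz":-0.1,"hand":0},{"wx":0,"wy":0,"wz":0,"dx":0.008,"dy":0.0972,"dz":-0.1,"hand":0},{"wx":0,"wy":0,"wz":0,"dx":0,"dy":0,"dz":-0.12,"hand":0},{"wx":0,"wy":0,"wz":0,"dx":0,"dy":0,"dz":-0.12,"hand":0},{"wx":0,"wy":0,"wz":0,"dx":0,"dy":0,"dz":0,"hand":0}]'>/dev/null
python3 -m jog '[{"wx":0,"wy":0,"wz":0,"dx":0,"dy":0,"dz":-0.08,"hand":0.2},{"wx":0,"wy":0,"wz":0,"dx":0,"dy":0,"dz":-0.055,"hand":0.2},{"wx":0,"wy":0,"wz":0,"dx":0,"dy":0,"dz":0,"hand":0.2},{"wx":0,"wy":0,"wz":0,"dx":0,"dy":0,"dz":0,"hand":0.2}]'
```

```text
clock: 11.75
tool_pos: [0.5396, -0.2429, 0.0067]
eef_rot: [0.644, 0.765, -0.0, -0.001]
contact_force: [-0.0, -0.5, 0.6]
opening: 0.802
finger_force: 0.0
```

```bash

python3 -m jog '[{"wx":0,"wy":0,"wz":0,"dx":0,"dy":0.004,"dz":-0.01,"hand":1},{"wx":0,"wy":0,"wz":0,"dx":0,"dy":0,"dz":0,"hand":1},{"wx":0,"wy":0,"wz":0,"dx":0,"dy":0,"dz":0,"hand":1},{"wx":0,"wy":0,"wz":0,"dx":0,"dy":0,"dz":0,"hand":1},{"wx":0,"wy":0,"wz":0,"dx":0,"dy":0,"dz":0,"hand":1}]' 10
python3 -m jog '[{"wx":0,"wy":0,"wz":0,"dx":0,"dy":0,"dz":0,"hand":1},{"wx":0,"wy":0,"wz":0,"dx":0,"dy":0,"dz":0,"hand":1}]'
```

```text
clock: 12.17
tool_pos: [0.5399, -0.2422, 0.0043]
eef_rot: [0.644, 0.765, -0.0, -0.0]
contact_force: [-0.3, -0.8, -0.2]
opening: 0.447
finger_force: 0.0
clock: 12.33
tool_pos: [0.5398, -0.2422, 0.0042]
eef_rot: [0.644, 0.765, -0.0, -0.001]
contact_force: [-0.4, -0.3, 4.4]
opening: 0.436
finger_force: 10.0
```

```bash

python3 -m jog '[{"wx":0,"wy":0,"wz":0,"dx":0,"dy":0,"dz":0.1,"hand":1},{"wx":0,"wy":0,"wz":0,"dx":0,"dy":0,"dz":0.15,"hand":1},{"wx":0,"wy":0,"wz":0,"dx":0,"dy":0,"dz":0.15,"hand":1},{"wx":0,"wy":0,"wz":0,"dx":-0.0374,"dy":0.1433,"dz":0,"hand":1},{"wx":0,"wy":0,"wz":0,"dx":-0.0374,"dy":0.1433,"dz":0,"hand":1}]'
python3 -m jog '[{"wx":0,"wy":0,"wz":0,"dx":-0.0374,"dy":0.1433,"dz":0,"hand":1},{"wx":0,"wy":0,"wz":0,"dx":-0.0374,"dy":0.1433,"dz":0,"hand":1},{"wx":0,"wy":0,"wz":0,"dx":-0.0374,"dy":0.1433,"dz":0,"hand":1},{"wx":0,"wy":0,"wz":0,"dx":-0.0374,"dy":0.1433,"dz":0,"hand":1}]'>/dev/null
python3 -m jog '[{"wx":0,"wy":0,"wz":0,"dx":-0.0374,"dy":0.1433,"dz":0,"hand":1},{"wx":0,"wy":0,"wz":0,"dx":-0.0374,"dy":0.1433,"dz":0,"hand":1},{"wx":0,"wy":0,"wz":0,"dx":-0.0374,"dy":0.1433,"dz":0,"hand":1},{"wx":0,"wy":0,"wz":0,"dx":0,"dy":0,"dz":0,"hand":1},{"wx":0,"wy":0,"wz":0,"dx":0,"dy":0,"dz":0,"hand":1}]'
```

```text
clock: 12.75
tool_pos: [0.5227, -0.173, 0.1062]
eef_rot: [0.646, 0.763, 0.001, 0.003]
contact_force: [0.3, 1.3, -0.9]
opening: 0.429
finger_force: 10.0
clock: 13.5
tool_pos: [0.4549, 0.0831, 0.1037]
eef_rot: [0.642, 0.767, -0.0, -0.001]
contact_force: [-0.3, -0.7, -0.6]
opening: 0.434
finger_force: 10.0
```

```bash

python3 -m jog '[{"wx":0,"wy":0,"wz":0,"dx":0,"dy":-0.006,"dz":-0.14,"hand":1},{"wx":0,"wy":0,"wz":0,"dx":0,"dy":0,"dz":-0.12,"hand":1},{"wx":0,"wy":0,"wz":0,"dx":0,"dy":0,"dz":-0.06,"hand":1},{"wx":0,"wy":0,"wz":0,"dx":0,"dy":0,"dz":0,"hand":1},{"wx":0,"wy":0,"wz":0,"dx":0,"dy":0,"dz":0,"hand":1}]'
python3 -c "
from h import *
look('wrist','tealight_a',.0195,.015,0.019,'pics/w7.png')"
```

```text
clock: 13.92
tool_pos: [0.4554, 0.0771, 0.0234]
eef_rot: [0.645, 0.764, -0.001, -0.001]
contact_force: [0.0, -0.4, 0.2]
opening: 0.432
finger_force: 10.0
tcp [0.4559 0.0775 0.0242]
tealight_a [272. 220. 361. 311.] 0.77 [0.4559 0.077 ] 0.7
tealight_a [273. 218. 363. 312.] 0.61 [0.4564 0.0778] 0.6
```

View pics/w7.png

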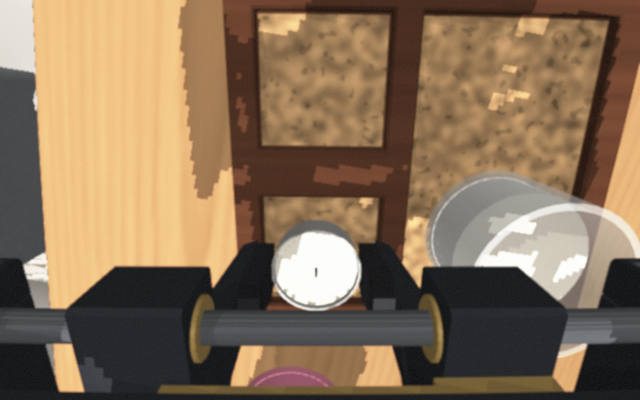

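The tealight is held level at (316,268), over the lower square. The jar stands upright in the recess.

```bash

python3 -m jog '[{"wx":0,"wy":0,"wz":0,"dx":0,"dy":0.01,"dz":-0.016,"hand":1},{"wx":0,"wy":0,"wz":0,"dx":0,"dy":0,"dz":0,"hand":1},{"wx":0,"wy":0,"wz":0,"dx":0,"dy":0,"dz":0,"hand":0.46},{"wx":0,"wy":0,"wz":0,"dx":0,"dy":0,"dz":0,"hand":0.46},{"wx":0,"wy":0,"wz":0,"dx":0,"dy":0,"dz":0,"hand":0.46}]'
python3 -m jog '[{"wx":0,"wy":0,"wz":0,"dx":0,"dy":0,"dz":0.08,"hand":0.46},{"wx":0,"wy":0,"wz":0,"dx":0,"dy":0,"dz":0.15,"hand":0.46},{"wx":0,"wy":0,"wz":0,"dx":0.03,"dy":0,"dz":0.15,"hand":0.46},{"wx":0,"wy":0,"wz":0,"dx":0.1,"dy":0.06,"dz":0.1,"hand":0},{"wx":0,"wy":0,"wz":0,"dx":0.13,"dy":0.08,"dz":0.06,"hand":0}]'

```

```text
clock: 14.48
tool_pos: [0.4556, 0.0814, 0.02]
eef_rot: [0.644, 0.765, -0.0, -0.001]
contact_force: [-0.6, -0.1, -0.5]
opening: 0.538
finger_force: 0.0
clock: 14.9
tool_pos: [0.5197, 0.1145, 0.1582]
eef_rot: [0.646, 0.764, -0.001, -0.001]
contact_force: [0.6, -0.3, -0.7]
opening: 0.668
finger_force: 0.0
```

```bash

python3 -m jog '[{"wx":0,"wy":0,"wz":0,"dx":0.096,"dy":0.095,"dz":0,"hand":0},{"wx":0,"wy":0,"wz":0,"dx":0.096,"dy":0.095,"dz":0,"hand":0},{"wx":0,"wy":0,"wz":0,"dx":0.096,"dy":0.095,"dz":0,"hand":0},{"wx":0,"wy":0,"wz":0,"dx":0.096,"dy":0.095,"dz":0,"hand":0},{"wx":0,"wy":0,"wz":0,"dx":0.096,"dy":0.095,"dz":0,"hand":0}]'>/dev/null
python3 -m jog '[{"wx":0,"wy":0,"wz":0,"dx":0,"dy":0,"dz":0,"hand":0},{"wx":0,"wy":0,"wz":0,"dx":0,"dy":0,"dz":0,"hand":0},{"wx":0,"wy":0,"wz":0,"dx":0,"dy":0,"dz":0,"hand":0}]'
python3 -c "
from h import *
look('wrist','tealight_a',.0195,.015,0,'pics/w8.png')"
```

```text
clock: 15.57
tool_pos: [0.6395, 0.2339, 0.1542]
eef_rot: [0.644, 0.765, -0.002, -0.001]
contact_force: [-0.6, -0.6, -0.1]
opening: 1.0
finger_force: 0.0
tcp [0.6394 0.2334 0.1545]
tealight_a [314.  94. 361. 142.] 0.87 [0.6463 0.2919] 0.8
tealight_a [314.  94. 359. 142.] 0.68 [0.6458 0.2914] 1.5
tealight_a [163. 297. 217. 366.] 0.28 [0.5407 0.0618] 13.9
```

```bash

python3 -m jog '[{"wx":0,"wy":0,"wz":0,"dx":0.0132,"dy":0.1166,"dz":-0.08,"hand":0},{"wx":0,"wy":0,"wz":0,"dx":0.0132,"dy":0.1166,"dz":-0.08,"hand":0},{"wx":0,"wy":0,"wz":0,"dx":0,"dy":0,"dz":-0.14,"hand":0.1},{"wx":0,"wy":0,"wz":0,"dx":0,"dy":0,"dz":-0.12,"hand":0.2},{"wx":0,"wy":0,"wz":0,"dx":0,"dy":0,"dz":0,"hand":0.2}]'
python3 -m jog '[{"wx":0,"wy":0,"wz":0,"dx":0,"dy":0,"dz":-0.1,"hand":0.2},{"wx":0,"wy":0,"wz":0,"dx":0,"dy":0,"dz":-0.07,"hand":0.2},{"wx":0,"wy":0,"wz":0,"dx":0,"dy":0,"dz":0,"hand":0.2},{"wx":0,"wy":0,"wz":0,"dx":0,"dy":0,"dz":0,"hand":0.2}]'
```

```text
clock: 16.13
tool_pos: [0.6417, 0.2915, 0.0434]
eef_rot: [0.644, 0.765, -0.006, -0.004]
contact_force: [-0.6, -1.2, -0.9]
opening: 0.808
finger_force: 0.0
clock: 16.47
tool_pos: [0.6467, 0.2925, 0.0074]
eef_rot: [0.645, 0.765, -0.001, -0.001]
contact_force: [0.4, -0.1, 0.4]
opening: 0.803
finger_force: 0.0
```

```bash

python3 -m jog '[{"wx":0,"wy":0,"wz":0,"dx":0,"dy":-0.003,"dz":-0.011,"hand":1},{"wx":0,"wy":0,"wz":0,"dx":0,"dy":0,"dz":0,"hand":1},{"wx":0,"wy":0,"wz":0,"dx":0,"dy":0,"dz":0,"hand":1},{"wx":0,"wy":0,"wz":0,"dx":0,"dy":0,"dz":0,"hand":1},{"wx":0,"wy":0,"wz":0,"dx":0,"dy":0,"dz":0,"hand":1}]' 10
python3 -m jog '[{"wx":0,"wy":0,"wz":0,"dx":0,"dy":0,"dz":0,"hand":1},{"wx":0,"wy":0,"wz":0,"dx":0,"dy":0,"dz":0,"hand":1},{"wx":0,"wy":0,"wz":0,"dx":0,"dy":0,"dz":0.1,"hand":1},{"wx":0,"wy":0,"wz":0,"dx":0,"dy":0,"dz":0.15,"hand":1},{"wx":0,"wy":0,"wz":0,"dx":0,"dy":0,"dz":0.15,"hand":1}]'
python3 -m jog '[{"wx":0,"wy":0,"wz":0,"dx":-0.1166,"dy":-0.0766,"dz":0,"hand":1},{"wx":0,"wy":0,"wz":0,"dx":-0.1166,"dy":-0.0766,"dz":0,"hand":1},{"wx":0,"wy":0,"wz":0,"dx":-0.1166,"dy":-0.0766,"dz":0,"hand":1},{"wx":0,"wy":0,"wz":0,"dx":-0.1166,"dy":-0.0766,"dz":0,"hand":1}]' >/dev/null
python3 -m jog '[{"wx":0,"wy":0,"wz":0,"dx":-0.1166,"dy":-0.0766,"dz":0,"hand":1},{"wx":0,"wy":0,"wz":0,"dx":-0.1166,"dy":-0.0766,"dz":0,"hand":1},{"wx":0,"wy":0,"wz":0,"dx":-0.1166,"dy":-0.0766,"dz":0,"hand":1},{"wx":0,"wy":0,"wz":0,"dx":0,"dy":0,"dz":0,"hand":1},{"wx":0,"wy":0,"wz":0,"dx":0,"dy":0,"dz":0,"hand":1}]'
```

```text
clock: 16.88
tool_pos: [0.6474, 0.2929, 0.0052]
eef_rot: [0.644, 0.765, 0.0, -0.001]
contact_force: [0.4, 0.2, -0.4]
opening: 0.443
finger_force: 0.0
clock: 17.3
tool_pos: [0.6458, 0.2922, 0.1041]
eef_rot: [0.644, 0.765, -0.002, -0.002]
contact_force: [0.6, -0.6, 0.5]
opening: 0.434
finger_force: 10.0
clock: 18.05
tool_pos: [0.4415, 0.1573, 0.1048]
eef_rot: [0.645, 0.764, -0.001, -0.001]
contact_force: [1.0, 0.5, -0.7]
opening: 0.436
finger_force: 10.0
```

```bash

python3 -m jog '[{"wx":0,"wy":0,"wz":0,"dx":0,"dy":0,"dz":-0.14,"hand":1},{"wx":0,"wy":0,"wz":0,"dx":0,"dy":0,"dz":-0.12,"hand":1},{"wx":0,"wy":0,"wz":0,"dx":0,"dy":0,"dz":-0.06,"hand":1},{"wx":0,"wy":0,"wz":0,"dx":0,"dy":0,"dz":-0.014,"hand":1},{"wx":0,"wy":0,"wz":0,"dx":0,"dy":0,"dz":0,"hand":1}]'
python3 -m jog '[{"wx":0,"wy":0,"wz":0,"dx":0,"dy":0,"dz":0,"hand":1},{"wx":0,"wy":0,"wz":0,"dx":0,"dy":0,"dz":0,"hand":1}]'
```

```text
clock: 18.47
tool_pos: [0.4439, 0.1592, 0.02]
eef_rot: [0.644, 0.765, -0.0, -0.001]
contact_force: [0.0, -0.3, -0.7]
opening: 0.438
finger_force: 10.0
clock: 18.63
tool_pos: [0.4442, 0.1591, 0.0219]
eef_rot: [0.644, 0.765, 0.001, -0.0]
contact_force: [0.0, -0.2, 0.6]
opening: 0.434
finger_force: 10.0
```

```bash

python3 -m jog '[{"wx":0,"wy":0,"wz":0,"dx":0,"dy":0,"dz":-0.004,"hand":0.46},{"wx":0,"wy":0,"wz":0,"dx":0,"dy":0,"dz":0,"hand":0.46},{"wx":0,"wy":0,"wz":0,"dx":0,"dy":0,"dz":0,"hand":0.46},{"wx":0,"wy":0,"wz":0,"dx":0,"dy":0,"dz":0.08,"hand":0.46},{"wx":0,"wy":0,"wz":0,"dx":0,"dy":0,"dz":0.15,"hand":0.46}]'
python3 -m jog '[{"wx":0,"wy":0,"wz":0,"dx":0,"dy":0,"dz":0.15,"hand":0.4},{"wx":0,"wy":0,"wz":0,"dx":0.104,"dy":-0.067,"dz":0.085,"hand":0},{"wx":0,"wy":0,"wz":0,"dx":0.104,"dy":-0.067,"dz":0.085,"hand":0},{"wx":0,"wy":0,"wz":0,"dx":0.104,"dy":-0.067,"dz":0.085,"hand":0},{"wx":0,"wy":0,"wz":0,"dx":0.104,"dy":-0.067,"dz":0.085,"hand":0}]' >/dev/null
python3 -m jog '[{"wx":0,"wy":0,"wz":0,"dx":0.104,"dy":-0.067,"dz":0.085,"hand":0},{"wx":0,"wy":0,"wz":0,"dx":0.104,"dy":-0.067,"dz":0.085,"hand":0},{"wx":0,"wy":0,"wz":0,"dx":0,"dy":0,"dz":0,"hand":0},{"wx":0,"wy":0,"wz":0,"dx":0,"dy":0,"dz":0,"hand":0},{"wx":0,"wy":0,"wz":0,"dx":0,"dy":0,"dz":0,"hand":0}]'
cat > v.py <<'E'
from fit import *
import sys
i=r.camera_info("wrist");im=r.snapshot("wrist")[...,::-1].copy();print(r.get_state()['tool_pos'].round(4)); cl=im.copy()
x,e=fit(TRAY,[.4964,.127,.168],[(i,im)]);print("tray",x.round(4),e)
def loc(p): c,s=np.cos(x[2]),np.sin(x[2]); d=p-x[:2]; return (np.array([[c,s],[-s,c]])@d*1000).round(1)
for a in(.2,.2+np.pi/2):
    b,e=fit(BLOCK,[.679,.111,a],[(i,cl)],cap=5);print("block",b.round(4),e)
    for q in proj(i,place(BLOCK,b)): cv2.circle(im,tuple(int(v) for v in q),1,(0,0,255) if a<1 else (255,0,0),-1)
for q,rad,h in(("jar_candle",.031,.053),("tealight_a",.0195,.015)):
    for d in r.masks_of("wrist",q):
        p,e=fitcyl([(i,d['bbox'])],rad,h,.012); print(q,np.round(d['bbox']),round(d['p'],2),p.round(4),"local",loc(p),round(e,1))
cv2.imwrite(sys.argv[1],im)
E
python3 v.py pics/w9.png
```

```text
clock: 19.05
tool_pos: [0.4414, 0.1581, 0.076]
eef_rot: [0.644, 0.765, -0.003, -0.002]
contact_force: [1.1, 1.5, 1.1]
opening: 0.54
finger_force: 0.0
clock: 19.88
tool_pos: [0.5976, 0.0587, 0.2419]
eef_rot: [0.644, 0.765, -0.001, -0.002]
contact_force: [-0.6, 1.0, -0.3]
opening: 0.996
finger_force: 0.0
[0.5971 0.0592 0.2415]
tray [0.4967 0.1241 0.1605] 1.1234909
block [0.6788 0.1117 0.2193] 1.4219464
block [0.6763 0.1112 1.7717] 1.4132485
jar_candle [143. 197. 214. 262.] 0.91 [ 0.4636 -0.0296] local [ -57.2 -146.4] 3.0
jar_candle [254. 275. 302. 310.] 0.7 [ 0.5806 -0.0877] local [  49.  -222.5] 18.6
jar_candle [226.  84. 295. 153.] 0.65 [0.5369 0.1018] local [ 36.1 -28.4] 1.5
jar_candle [147. 358. 168. 394.] 0.61 [ 0.4485 -0.2354] local [-105.  -347.1] 24.1
tealight_a [168. 101. 208. 142.] 0.88 [0.4575 0.0834] local [-45.2 -33.9] 0.9
tealight_a [162.  19. 203.  64.] 0.63 [0.4466 0.1587] local [-44.   42.2] 2.3
tealight_a [226.  86. 292. 155.] 0.52 [0.5304 0.0969] local [ 28.9 -32.2] 15.6
```

View pics/w9.png

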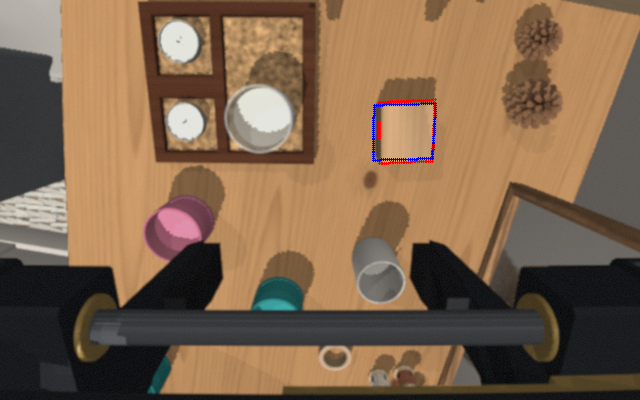

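All three candles sit inside their recesses: tealights at (180,41) and (186,122), jar at (259,118). I'll zoom in on the block to tell its 54 mm side from its 60 mm side.

```bash
python3 - <<'E'
from h import *
im=r.snapshot("wrist")[...,::-1]
cv2.imwrite("pics/b.png",cv2.resize(im[85:180,355:455],None,fx=6,fy=6,interpolation=cv2.INTER_CUBIC))
E
```

```text
(no output)
```

View pics/b.png

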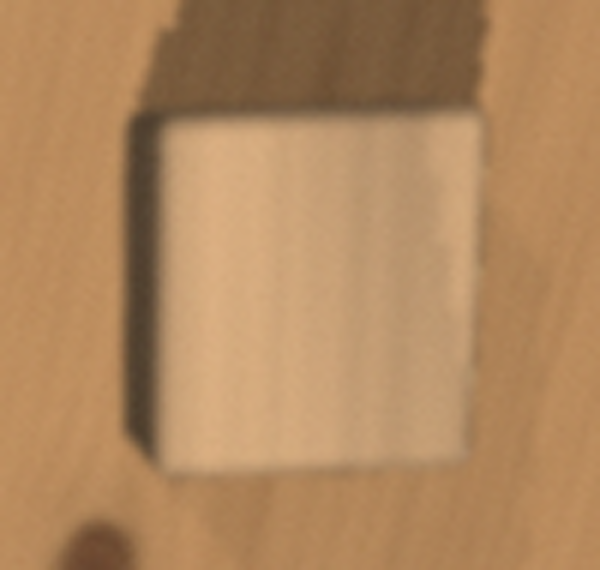

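```bash
python3 -c "
from h import *
s=r.get_state();print(s['q'].round(2),s['tool_pos'],s['eef_rot'],s['clock'])"
```

```text
[-0.32  0.67  0.25  1.65 -0.21  0.86  0.19] [0.59752619 0.05924161 0.24158723] [ 0.64363823  0.76532654 -0.00106329 -0.00199894] 20.0833
```

Taking the top face as about 313 wide by 354 tall in the crop, the 54 mm side runs along ~12° and the 60 mm side is vertical in the image. So I'll grip across the 60 mm side (closing direction 102°) and turn back 92° to place it.

```bash

python3 -m jog '[{"wx":0,"wy":0,"wz":0.0576,"dx":0.0231,"dy":0.015,"dz":-0.04,"hand":0},{"wx":0,"wy":0,"wz":0.0576,"dx":0.0231,"dy":0.015,"dz":-0.04,"hand":0},{"wx":0,"wy":0,"wz":0.0576,"dx":0.0231,"dy":0.015,"dz":-0.04,"hand":0},{"wx":0,"wy":0,"wz":0.0576,"dx":0.0231,"dy":0.015,"dz":-0.04,"hand":0},{"wx":0,"wy":0,"wz":0.0576,"dx":0.0231,"dy":0.015,"dz":-0.04,"hand":0}]'
python3 -m jog '[{"wx":0,"wy":0,"wz":0.0576,"dx":0.0231,"dy":0.015,"dz":-0.04,"hand":0},{"wx":0,"wy":0,"wz":0.0576,"dx":0.0231,"dy":0.015,"dz":-0.04,"hand":0},{"wx":0,"wy":0,"wz":0.0576,"dx":0.0231,"dy":0.015,"dz":-0.04,"hand":0},{"wx":0,"wy":0,"wz":0.0576,"dx":0.0231,"dy":0.015,"dz":-0.04,"hand":0},{"wx":0,"wy":0,"wz":0.0576,"dx":0.0231,"dy":0.015,"dz":-0.04,"hand":0}]'>/dev/null
python3 -m jog '[{"wx":0,"wy":0,"wz":0.0576,"dx":0.0231,"dy":0.015,"dz":-0.04,"hand":0},{"wx":0,"wy":0,"wz":0.0576,"dx":0.0231,"dy":0.015,"dz":-0.04,"hand":0},{"wx":0,"wy":0,"wz":0.0576,"dx":0.0231,"dy":0.015,"dz":-0.04,"hand":0},{"wx":0,"wy":0,"wz":0.0576,"dx":0.0231,"dy":0.015,"dz":-0.04,"hand":0}]'>/dev/null
python3 -m jog '[{"wx":0,"wy":0,"wz":0,"dx":0,"dy":0,"dz":0,"hand":0},{"wx":0,"wy":0,"wz":0,"dx":0,"dy":0,"dz":0,"hand":0}]'
python3 - <<'E'
from fit import *
i=r.camera_info("wrist");im=r.snapshot("wrist")[...,::-1].copy();s=r.get_state();print(s['q'].round(2))
q=s['eef_rot'];print("closing",2*np.degrees(np.arctan2(q[1],q[0]))-90)
b,e=fit(BLOCK,[.6785,.1117,.215],[(i,im)],cap=5);print("block",b.round(4),e)
E
```

```text
clock: 20.5
tool_pos: [0.6272, 0.0778, 0.1915]
eef_rot: [0.397, 0.918, -0.001, -0.001]
contact_force: [0.7, -0.3, 0.1]
opening: 1.0
finger_force: 0.0
clock: 21.42
tool_pos: [0.6787, 0.111, 0.1015]
eef_rot: [-0.105, 0.994, -0.001, -0.002]
contact_force: [-0.5, -0.5, 0.9]
opening: 1.004
finger_force: 0.0
[-0.13  0.94 -0.2   1.45  0.24  0.77  1.36]
closing 102.03313981852764
block [0.6793 0.1121 0.182 ] 2.2952623
```

```bash

python3 -m jog '[{"wx":0,"wy":0,"wz":0,"dx":0,"dy":0,"dz":-0.12,"hand":0},{"wx":0,"wy":0,"wz":0,"dx":0,"dy":0,"dz":-0.12,"hand":0},{"wx":0,"wy":0,"wz":0,"dx":0,"dy":0,"dz":-0.08,"hand":0},{"wx":0,"wy":0,"wz":0,"dx":0,"dy":0,"dz":-0.04,"hand":0},{"wx":0,"wy":0,"wz":0,"dx":0,"dy":0,"dz":0,"hand":0}]'
python3 -m jog '[{"wx":0,"wy":0,"wz":0,"dx":0,"dy":0,"dz":0,"hand":0},{"wx":0,"wy":0,"wz":0,"dx":0,"dy":0,"dz":0,"hand":1},{"wx":0,"wy":0,"wz":0,"dx":0,"dy":0,"dz":0,"hand":1},{"wx":0,"wy":0,"wz":0,"dx":0,"dy":0,"dz":0,"hand":1},{"wx":0,"wy":0,"wz":0,"dx":0,"dy":0,"dz":0,"hand":1}]' 20
python3 -m jog '[{"wx":0,"wy":0,"wz":0,"dx":0,"dy":0,"dz":0,"hand":1},{"wx":0,"wy":0,"wz":0,"dx":0,"dy":0,"dz":0,"hand":1}]'
```

```text
clock: 21.88
tool_pos: [0.6781, 0.1101, 0.0108]
eef_rot: [-0.106, 0.994, -0.001, -0.002]
contact_force: [0.1, -0.5, -0.8]
opening: 0.998
finger_force: 0.0
clock: 22.3
tool_pos: [0.6805, 0.1107, 0.0136]
eef_rot: [-0.106, 0.994, -0.001, 0.0]
contact_force: [-0.7, -0.3, -0.5]
opening: 0.72
finger_force: 0.0
clock: 22.47
tool_pos: [0.6804, 0.1107, 0.0134]
eef_rot: [-0.106, 0.994, -0.001, 0.0]
contact_force: [-1.1, -0.6, 5.0]
opening: 0.682
finger_force: 20.0
```

```bash

python3 -m jog '[{"wx":0,"wy":0,"wz":0,"dx":0,"dy":0,"dz":0.12,"hand":1},{"wx":0,"wy":0,"wz":0,"dx":0,"dy":0,"dz":0.15,"hand":1},{"wx":0,"wy":0,"wz":0,"dx":0,"dy":0,"dz":0.15,"hand":1},{"wx":0,"wy":0,"wz":-0.0577,"dx":-0.0444,"dy":0.015,"dz":0,"hand":1},{"wx":0,"wy":0,"wz":-0.0577,"dx":-0.0444,"dy":0.015,"dz":0,"hand":1}]'
python3 -m jog '[{"wx":0,"wy":0,"wz":-0.0577,"dx":-0.0444,"dy":0.015,"dz":0,"hand":1},{"wx":0,"wy":0,"wz":-0.0577,"dx":-0.0444,"dy":0.015,"dz":0,"hand":1},{"wx":0,"wy":0,"wz":-0.0577,"dx":-0.0444,"dy":0.015,"dz":0,"hand":1},{"wx":0,"wy":0,"wz":-0.0577,"dx":-0.0444,"dy":0.015,"dz":0,"hand":1}]'>/dev/null
python3 -m jog '[{"wx":0,"wy":0,"wz":-0.0577,"dx":-0.0444,"dy":0.015,"dz":0,"hand":1},{"wx":0,"wy":0,"wz":-0.0577,"dx":-0.0444,"dy":0.015,"dz":0,"hand":1},{"wx":0,"wy":0,"wz":-0.0577,"dx":-0.0444,"dy":0.015,"dz":0,"hand":1},{"wx":0,"wy":0,"wz":-0.0577,"dx":-0.0444,"dy":0.015,"dz":0,"hand":1}]'>/dev/null
python3 -m jog '[{"wx":0,"wy":0,"wz":-0.0577,"dx":-0.0444,"dy":0.015,"dz":0,"hand":1},{"wx":0,"wy":0,"wz":-0.0577,"dx":-0.0444,"dy":0.015,"dz":0,"hand":1},{"wx":0,"wy":0,"wz":-0.0577,"dx":-0.0444,"dy":0.015,"dz":0,"hand":1},{"wx":0,"wy":0,"wz":-0.0577,"dx":-0.0444,"dy":0.015,"dz":0,"hand":1}]'>/dev/null
python3 -m jog '[{"wx":0,"wy":0,"wz":0,"dx":0,"dy":0,"dz":0,"hand":1},{"wx":0,"wy":0,"wz":0,"dx":0,"dy":0,"dz":0,"hand":1},{"wx":0,"wy":0,"wz":0,"dx":0,"dy":0,"dz":0,"hand":1}]'
```

```text
clock: 22.88
tool_pos: [0.6598, 0.1181, 0.1204]
eef_rot: [0.013, 1.0, 0.0, 0.003]
contact_force: [0.5, 0.3, -2.1]
opening: 0.68
finger_force: 20.0
clock: 24.13
tool_pos: [0.5254, 0.1629, 0.1176]
eef_rot: [0.644, 0.765, 0.0, -0.0]
contact_force: [1.0, -0.1, -0.4]
opening: 0.683
finger_force: 20.0
```

```bash

python3 -m jog '[{"wx":0,"wy":0,"wz":0,"dx":0,"dy":0,"dz":-0.12,"hand":1},{"wx":0,"wy":0,"wz":0,"dx":0,"dy":0,"dz":-0.1,"hand":1},{"wx":0,"wy":0,"wz":0,"dx":0,"dy":0,"dz":-0.07,"hand":1},{"wx":0,"wy":0,"wz":0,"dx":0,"dy":0,"dz":0,"hand":1},{"wx":0,"wy":0,"wz":0,"dx":0,"dy":0,"dz":0,"hand":1}]'
python3 - <<'E'
from fit import *
i=r.camera_info("wrist");im=r.snapshot("wrist")[...,::-1].copy();print(r.get_state()['tool_pos'].round(4))
a=r.snapshot("side")[...,::-1][130:240,200:360]; a=cv2.resize(a,None,fx=3.4,fy=3.4,interpolation=cv2.INTER_CUBIC)
w=cv2.resize(im,(544,340)); cv2.imwrite("pics/c.png",np.vstack([a[:260],w]))
E
```

```text
clock: 24.55
tool_pos: [0.5249, 0.1624, 0.0445]
eef_rot: [0.645, 0.764, -0.001, -0.001]
contact_force: [-1.0, 0.0, -1.1]
opening: 0.68
finger_force: 20.0
[0.5255 0.1627 0.0454]
```

View pics/c.png

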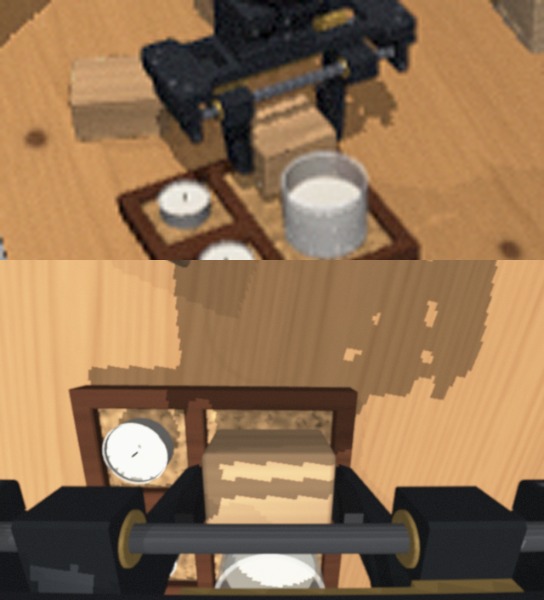

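The block is level between the jar and the far wall, and aligned with the recess. Descending slowly.

```bash

python3 -m jog '[{"wx":0,"wy":0,"wz":0,"dx":0,"dy":0,"dz":-0.03,"hand":1},{"wx":0,"wy":0,"wz":0,"dx":0,"dy":0,"dz":-0.02,"hand":1},{"wx":0,"wy":0,"wz":0,"dx":0,"dy":0,"dz":-0.006,"hand":1},{"wx":0,"wy":0,"wz":0,"dx":0,"dy":0,"dz":-0.006,"hand":1},{"wx":0,"wy":0,"wz":0,"dx":0,"dy":0,"dz":0,"hand":1}]'
python3 -m jog '[{"wx":0,"wy":0,"wz":0,"dx":0,"dy":0,"dz":-0.006,"hand":1},{"wx":0,"wy":0,"wz":0,"dx":0,"dy":0,"dz":-0.004,"hand":1},{"wx":0,"wy":0,"wz":0,"dx":0,"dy":0,"dz":0,"hand":1},{"wx":0,"wy":0,"wz":0,"dx":0,"dy":0,"dz":0,"hand":1}]'
```

```text
clock: 25.07
tool_pos: [0.5244, 0.1631, 0.0293]
eef_rot: [0.645, 0.764, -0.0, -0.001]
contact_force: [-0.1, 0.1, -0.7]
opening: 0.68
finger_force: 20.0
clock: 25.4
tool_pos: [0.5245, 0.1631, 0.027]
eef_rot: [0.645, 0.764, -0.0, -0.001]
contact_force: [-0.0, 0.5, -1.0]
opening: 0.681
finger_force: 20.0
```

```bash

python3 -m jog '[{"wx":0,"wy":0,"wz":0,"dx":0,"dy":0,"dz":-0.006,"hand":1},{"wx":0,"wy":0,"wz":0,"dx":0,"dy":0,"dz":0,"hand":1},{"wx":0,"wy":0,"wz":0,"dx":0,"dy":0,"dz":0,"hand":1}]'
python3 -m jog '[{"wx":0,"wy":0,"wz":0,"dx":0,"dy":0,"dz":0,"hand":0},{"wx":0,"wy":0,"wz":0,"dx":0,"dy":0,"dz":0,"hand":0},{"wx":0,"wy":0,"wz":0,"dx":0,"dy":0,"dz":0,"hand":0},{"wx":0,"wy":0,"wz":0,"dx":0,"dy":0,"dz":0,"hand":0},{"wx":0,"wy":0,"wz":0,"dx":0,"dy":0,"dz":0.06,"hand":0}]'
python3 -m jog '[{"wx":0,"wy":0,"wz":0,"dx":0,"dy":0,"dz":0.15,"hand":0},{"wx":0,"wy":0,"wz":0,"dx":0,"dy":0,"dz":0.15,"hand":0},{"wx":0,"wy":0,"wz":0,"dx":0,"dy":-0.06,"dz":0.14,"hand":0},{"wx":0,"wy":0,"wz":0,"dx":0,"dy":-0.1,"dz":0.1,"hand":0},{"wx":0,"wy":0,"wz":0,"dx":0,"dy":-0.12,"dz":0.1,"hand":0}]'
python3 -m jog '[{"wx":0,"wy":0,"wz":0,"dx":0,"dy":-0.14,"dz":0.05,"hand":0},{"wx":0,"wy":0,"wz":0,"dx":0,"dy":-0.14,"dz":0.05,"hand":0},{"wx":0,"wy":0,"wz":0,"dx":0,"dy":0,"dz":0,"hand":0},{"wx":0,"wy":0,"wz":0,"dx":0,"dy":0,"dz":0,"hand":0},{"wx":0,"wy":0,"wz":0,"dx":0,"dy":0,"dz":0,"hand":0}]'
python3 - <<'E'
from fit import *
w=r.snapshot("wrist")[...,::-1]
a=r.snapshot("side")[...,::-1][120:370,200:420]; a=cv2.resize(a,None,fx=1.8,fy=1.8,interpolation=cv2.INTER_CUBIC)
b=cv2.resize(w[0:170,120:420],(396,224)); cv2.imwrite("pics/d.png",np.hstack([a,cv2.copyMakeBorder(b,0,a.shape[0]-224,0,0,0)]))
E
```

```text
clock: 25.65
tool_pos: [0.5244, 0.1631, 0.0255]
eef_rot: [0.645, 0.764, -0.0, -0.001]
contact_force: [-0.2, 0.1, -1.6]
opening: 0.68
finger_force: 20.0
clock: 26.07
tool_pos: [0.523, 0.1627, 0.0388]
eef_rot: [0.645, 0.764, -0.002, -0.002]
contact_force: [-0.3, 0.1, 0.2]
opening: 0.993
finger_force: 0.0
clock: 26.48
tool_pos: [0.5246, 0.0944, 0.2024]
eef_rot: [0.644, 0.765, 0.001, -0.001]
contact_force: [1.6, -0.0, -0.1]
opening: 1.003
finger_force: 0.0
clock: 26.9
tool_pos: [0.5242, 0.0239, 0.2253]
eef_rot: [0.645, 0.764, -0.0, -0.001]
contact_force: [0.1, 0.1, 0.8]
opening: 0.997
finger_force: 0.0
```

View pics/d.png

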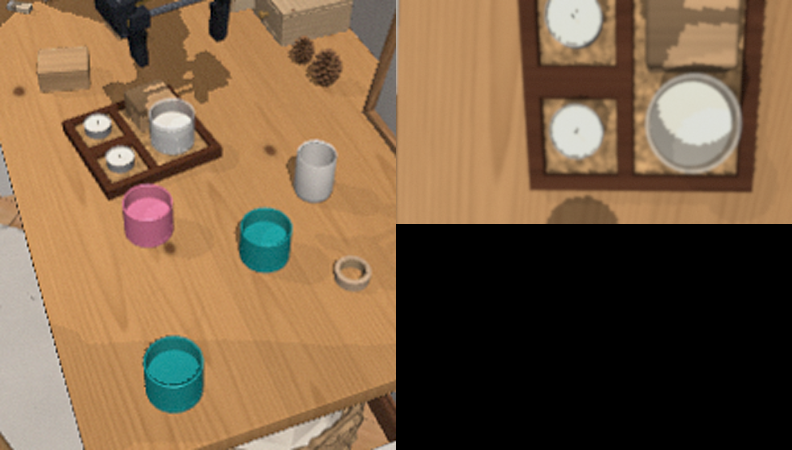

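The jar, both tealights and the block are all seated in the tray, nothing else has moved, and the gripper is clear. Handing in.

```bash
python3 -c "
from plant import r
print(r.finish_job())"
```

```text
the job is handed in; nothing more can be done
None
```

I packed the jar candle, then a tealight in each square recess, and the middle block last beside the jar; all looked seated in the final pictures, and I handed the job in at about 27 s (no verdict was returned).

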